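# Make up two column-change kits

## Task

Make up the two column-change kits: the blue tray gets the long black-sleeved column, the red-capped bottle and the guard holder, the yellow tray the short orange-sleeved column and the green-capped bottle. Lay each column centred in its tray's V cradles without dropping it, and stand the bottles upright in the large wells and the guard holder upright in the small well. Leave the white-capped bottle, the vial rack and the wrench where they are.

Things in the scene. Friction and masses are not known exactly. Their poses are not given: they have to be found in the camera images.
- blue_tray: Blue tray 200 x 150 mm (x, y), rim 12 mm high, fixed, level. Origin: centre of underside. At y=-38 two V cradles (x=-28 and +28, 6 mm thick, tops 28 mm, V bottoms 14 mm up, mouth 28 wide) take a column along x, its axis then 23 mm above the bench. Round wells, walls 3 mm thick, tops 12 mm up, floor 4 mm up: large, 48 mm inside, at x=-50 y=38; small, 38 mm inside, at x=50 y=38.
- yellow_tray: Yellow tray, same moulding as the blue, 200 x 150 mm (x, y), fixed, level. Origin: centre of underside. Cradles at y=-38, x=-28 and +28: a column in them lies along the tray's x, middle at x=0, axis 23 mm above the bench. Large well (48 mm inside) at x=-50 y=38, small well (38 mm inside) at x=50 y=38; their walls end 12 mm up, their floor is 4 mm above the bench.
- long_column_mid (a point): Long chromatography column, black sleeve on its tube: steel tube 13 mm across, lying on hexagonal end fittings 20 mm across flats, 15 mm long, tube axis 10 mm above the bench; white end plugs 6 mm long. 160 mm long without plugs, 130 mm of bare tube between fittings. The point is its middle, on the axis; x runs along it (ends alike). About 160 g.
- short_column_mid (a point): Short chromatography column, orange sleeve on its tube: steel tube 13 mm across, lying on hexagonal end fittings 20 mm across flats, 15 mm long, tube axis 10 mm above the bench; white end plugs 6 mm long. 110 mm long without plugs, 80 mm of bare tube between fittings. The point is its middle, on the axis; x runs along it (ends alike). About 110 g.
- red_bottle_mid (a point): Red-capped bottle: amber bottle standing upright, 32 mm in diameter up to 44 mm, 66 mm high, with a paper band and a red cap 25 mm across. The point is on its axis 33 mm above its base; z up. About 60 g.
- green_bottle_mid (a point): Green-capped bottle: amber bottle standing upright, 32 mm in diameter up to 44 mm, 66 mm high, with a paper band and a green cap 25 mm across. The point is on its axis 33 mm above its base; z up. About 60 g.
- guard_mid (a point): Guard holder: steel cylinder standing upright, 20 mm in diameter, 60 mm high, dark joint half-way, knurled upper half. The point is on its axis 30 mm above its base; z up. Grip it by the upper half so that the fingers clear the well's wall. About 90 g.
- spare_bottle_mid (a point): White-capped bottle, spare stock that stays where it is: amber bottle standing upright, 32 mm in diameter up to 44 mm, 66 mm high, with a paper band and a white cap 25 mm across. The point is on its axis 33 mm above its base; z up. About 60 g.
- vial_rack: Bystander: grey rack 60 x 120 mm (x, y), 44 mm high, with small black-capped vials. Origin: centre of underside.
- wrench: Bystander: steel wrench 150 mm long lying flat on the bench along its x. Origin at its underside.

How it is judged:
By the outcome, as a careful person would: the job done as asked, in the order asked, and still so for the second after the job is handed in, with the robot touching nothing.
It also fails if it takes over 122 s, if anything falls off the work surface, if the arm or the gripper's body presses on something with over 40 N, if the wrist force passes 120 N, or if a joint passes its speed limit or range.

## Robot

A 6-joint arm with a two-finger parallel gripper is mounted at the origin on the work surface. World frame = base frame: x ahead of the robot, y to its left, z up, the work surface at z = 0. Lengths are in mm, angles in rad, forces in N, time in s.
With the tool pointing down it reaches from about 275 to 750 mm from the base axis. Payload 10.2 kg.
Tool frame: the origin (TCP) lies at the very end of the fingers, on their centre line; the grasp point (between the pads) lies ctrl.grip_depth behind it (ctrl.grip_depth is the distance from the TCP to the grasp point, in mm); z points along the fingers, y is the direction in which the jaws open and shut (so a half turn about z gives the same grasp; the last joint's range is limited). The gripper opens to 85 mm and grips with 20 to 120 N. Pads are 22 mm wide; open, the fingers measure 114 mm over their backs; the gripper's body (76 mm by 85 mm) begins 54 mm behind the grasp point. The pads swing forward as they close: fully open they stand 13 mm farther back than shut.
Start: joints at [1.116, 0.313, 1.498, -0, 1.331, -0.223], TCP at [120.621, 510.962, 231.294] pointing down, gripper open.
Joint ranges: [-2.94, 2.94], [-0.97, 2.17], [0.19, 2.56], [-1.23, 4.37], [0.02, 3.11], [-2.88, 2.88]. Speed limits (rad/s): [2.39, 2.39, 3.01, 3.14, 3.14, 3.14].

## Interface

Orientations are given as a unit quaternion [w, x, y, z].
In Python, from rig import telemetry, eyes, ctrl, nets gives the robot as it stands. The module is installed in compiled form; this text tells all that it offers.
- The arm moves only by the tool drive_tool, never from a script. Its argument "series" is text: rows parted by semicolons, each of 7 numbers parted by spaces: the shift along the tool's x, y, z normalised to -1 to 1, where 1 is 0.12 m, then the turn, a rotation vector about the tool's x, y, z normalised to -1 to 1, where 1 is 0.5 rad, then the opening, from 0 (shut) to 1 (fully open). In form: tx ty tz wx wy wz hand; .... A call has 1 to 20 rows; each row is the pose to reach, as a shift and turn from the pose measured when the call began, along the tool's axes at that moment; what a row does not reach only later rows make up. A row lasts 1/10 s, in which the tool goes at most 50 mm and 8.59 degrees, less where a joint would pass 70% of its speed; a pose out of reach is approached as far as the arm can. A call with a number of a shift or a turn outside -1 to 1 is refused whole. A call with a gripper value outside its range is refused whole. The fingers move at their own pace and stop on an object; "newtons" is the grip in N (left out, the last holds). Time passes only in rows, so rows that repeat a pose let the fingers close. It gives the time, the measured TCP pose, the force and the opening at its end, in the units of the state.
- telemetry.sense(): the state, without advancing time (a new reading comes with each control period).
- eyes.capture(name): name is "scene" or "side" or "wrist"; returns a dict with "frame" (420x560x3 uint8, red, green, blue), "fx", "fy", "cx", "cy" (pixels), "view" (4x4, takes a point from world to camera coordinates). Camera axes: x right, y up, looking along -z (the intrinsics and any distortion apply to the point x, -y, -z); pixel columns grow to the right and rows downward; lengths in mm; the calibration is good to about 2 mm. A picture is of the moment at which its call begins. There is no depth.
- ctrl.finish_job(): hands the job in, once; it reports no verdict.
Trained networks look in a picture, given as the dict that the camera call returned (one of the last four; its "shot" number tells which), for a name from the list of things; names that differ only in an ending like _2 or _b are one class to them, and where a whole thing is asked for, a point or a joint stands for the part that bears it (a point fixed in the world has none). Each returns a list of dicts, best first, with "confidence" (0 to 1); they miss things now and then, are a little off and sometimes report something else, mostly with a low value. They report only what shows in the picture. A call takes as long as a camera call.
- nets.spot_in(name, picture): "rect" ([left, top, right, bottom] in pixels, round what is visible of it).
The state is a dict: "time_s": time; "joints": joint angles; "dq": joint speeds; "tau": joint torques, N m; "eef_pos": TCP position; "ee_rot": TCP orientation; "force": force on the tool from outside, world axes, zero at the start; "wrist_torque": the same for the moment, N m; "grip_width": opening from 0.0 (shut) to 1.0 (fully open).
Only numpy, scipy, OpenCV 4.12 (cv2) and the standard library are available. Lean on these libraries where they do the work, as an engineer would, in place of code of your own. Each camera call takes 0.05 s, during which the arm holds its last target. There are 200 camera calls.

## Working session

There is one attempt and no reset: what is moved stays moved. The work goes in short steps, Python scripts to look and compute and a tool call to move; the robot and the scene stay as the last step left them, time stands still between calls to the robot, and variables do not carry over. Pictures are saved under pics/ and viewed, about 12 in all and at most 16, crops included, and the job is handed in when it is done.

Besides the shell and the picture viewer there is one more tool, called after "Call:" as name(argument=value, ...) on one line, values as JSON. drive_tool: Moves the arm, as the interface text tells. Scaled input: -1 to 1 covers 0.12 m each way for a shift and 0.5 rad each way for a turn. Its arguments: {"type":"object","properties":{"series":{"type":"string"},"newtons":{"type":"number"}},"required":["series"]}

```bash
mkdir -p pics; ls; cat > h.py <<'E'
import numpy as np, cv2
from rig import telemetry, eyes, ctrl, nets
def save(p,n): cv2.imwrite(f'pics/{n}.png',cv2.cvtColor(p['frame'],cv2.COLOR_RGB2BGR))
def ray(p,u,v):
    V=np.array(p['view']);R=V[:3,:3];c=-R.T@V[:3,3]
    d=R.T@np.array([(u-p['cx'])/p['fx'],-(v-p['cy'])/p['fy'],-1.]);return c,d
def at(p,u,v,z):
    c,d=ray(p,u,v);return c+d*(z-c[2])/d[2]
def proj(p,X):
    V=np.array(p['view']);q=V[:3,:3]@np.array(X,float)+V[:3,3]
    return p['cx']+p['fx']*q[0]/-q[2],p['cy']-p['fy']*q[1]/-q[2]
E
python3 - <<'E'
from h import *
print(telemetry.sense(),ctrl.grip_depth)
names=['blue_tray','yellow_tray','long_column_mid','short_column_mid','red_bottle_mid','green_bottle_mid','guard_mid','spare_bottle_mid','vial_rack','wrench']
for c in ['scene','side','wrist']:
    p=eyes.capture(c);save(p,c+'0')
    V=np.array(p['view']);print(c,[k for k in p if k not in('frame','view')],p['fx'],p['cx'],p['cy'],(-V[:3,:3].T@V[:3,3]).round(),{k:p[k] for k in p if k not in('frame','view','fx','fy','cx','cy')})
    for n in names:
        for r in nets.spot_in(n,p)[:2]: print(n,np.round(r['rect']),round(r['confidence'],2))
a=[cv2.imread(f'pics/{c}0.png') for c in('scene','side')]
E
```

```text
pics
{'time_s': 0.0, 'joints': array([ 1.11560552e+00,  3.13468870e-01,  1.49841337e+00, -4.46793715e-06,
        1.33098019e+00, -2.23423728e-01]), 'dq': array([-0.00081187, -0.00020462, -0.00047688, -0.00020914,  0.00311197,
       -0.00049633]), 'tau': array([ 1.96309537e-05, -4.12260854e+01, -2.59750772e+01, -6.38186020e-05,
        3.99119861e-03, -1.07231114e-05]), 'eef_pos': array([120.50691645, 510.73303513, 230.73433961]), 'ee_rot': array([-2.09265762e-04,  1.15623793e-01,  9.93292875e-01, -5.99410844e-04]), 'force': array([-0.09218633, -0.27447039, -0.02894615]), 'wrist_torque': array([-0.01676957, -0.02839171, -0.01591952]), 'grip_width': 1.0012695660848705} 18.700000000000003
scene ['fx', 'fy', 'cx', 'cy', 'shot'] 474.478876564731 283.3927327233041 204.99260205922997 [1118.  210.  694.] {'shot': 1}
blue_tray [374. 192. 491. 306.] 0.92
blue_tray [265. 142. 277. 174.] 0.7
yellow_tray [123. 126. 236. 210.] 0.82
long_column_mid [286. 178. 328. 240.] 0.75
short_column_mid [255. 212. 295. 261.] 0.84
red_bottle_mid [264. 141. 277. 172.] 0.93
green_bottle_mid [351. 160. 371. 198.
[... 176 characters left out ...]
x', 'cy', 'shot'] 440.4750068690827 277.4786020630147 211.66401780660271 [571. 688. 827.] {'shot': 2}
blue_tray [244. 287. 355. 380.] 0.9
blue_tray [194. 160. 246. 178.] 0.54
yellow_tray [277. 137. 351. 181.] 0.71
long_column_mid [269. 228. 340. 240.] 0.62
short_column_mid [241. 216. 292. 227.] 0.62
red_bottle_mid [331. 182. 345. 208.] 0.68
red_bottle_mid [228. 240. 236. 258.] 0.29
green_bottle_mid [226. 239. 242. 260.] 0.41
guard_mid [225. 242. 235. 260.] 0.66
spare_bottle_mid [233. 181. 246. 207.] 0.6
vial_rack [163. 269. 207. 329.] 0.78
wrench [193. 161. 246. 178.] 0.6
wrist ['fx', 'fy', 'cx', 'cy', 'shot'] 365.4224110932828 279.405324458526 207.15374698035103 [ 39. 530. 375.] {'shot': 3}
```

View pics/scene0.png

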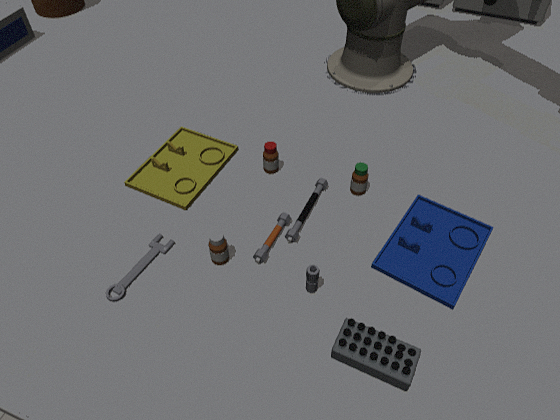

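View pics/side0.png

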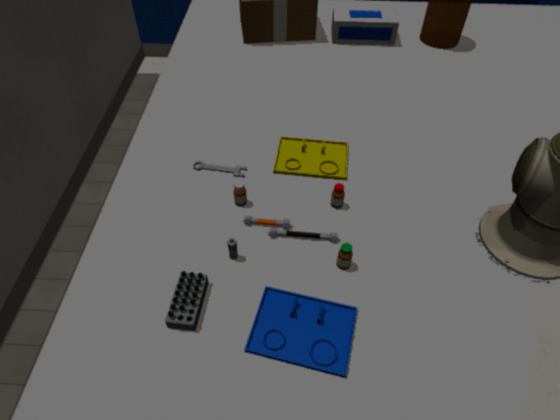

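The scene picture shows the base at the top, the yellow tray at (182,168), the blue tray at (433,250), the columns at (308,210) and (272,238), the red bottle at (270,158), the green at (360,180), the white at (219,250) and the guard at (312,280). In the side picture the yellow tray is at (313,158) and the blue one at (303,330). The columns lie at (304,235) and (267,222).

```bash
cat > m.py <<'E'
from h import *
from scipy.optimize import minimize
P={c:eyes.capture(c) for c in('scene','side')}
hsv={c:cv2.cvtColor(P[c]['frame'],cv2.COLOR_RGB2HSV) for c in P}
def mask(c,h0,h1,s,v,roi,vmax=255):
    m=cv2.inRange(hsv[c],(h0,s,v),(h1,255,vmax)); o=np.zeros_like(m);l,t,r,b=roi;o[t:b,l:r]=m[t:b,l:r];return o
def big(m):
    n,l,s,_=cv2.connectedComponentsWithStats(m);return np.uint8(l==1+np.argmax(s[1:,4]))*255
def tray(h0,h1,rois,x0):
    M={}
    for c in P:
        m=big(mask(c,h0,h1,90,40,rois[c]));hull=cv2.convexHull(np.vstack(cv2.findContours(m,0,2)[0]))
        f=np.zeros((1680,2240),np.uint8);cv2.fillPoly(f,[hull*4+2],1);M[c]=f
    def cost(q,cs=('scene','side')):
        t=0
        for c in cs:
            C,S=np.cos(q[2]),np.sin(q[2])
            pts=[proj(P[c],(q[0]+C*a-S*b,q[1]+S*a+C*b,z)) for a in(-100,100) for b in(-75,75) for z in(0,12)]
            f=np.zeros_like(M[c]);cv2.fillPoly(f,[cv2.convexHull(np.int32(np.array(pts)*4+2))],1)
            t+=1-(f&M[c]).sum()/(f|M[c]).sum()
        return t
    for cs in(('scene','side'),('scene',),('side',)):
        r=minimize(cost,x0,(cs,),method='Nelder-Mead',options=dict(initial_simplex=np.array(x0)+np.array([[0,0,0],[20,0,0],[0,20,0],[0,0,.2]])))
        print('tray',cs,r.x.round(3),round(r.fun,3))
def tri(a,b):
    A=[];B=[]
    for c,(u,v) in zip(('scene','side'),(a,b)):
        o,d=ray(P[c],u,v);d/=np.linalg.norm(d);Q=np.eye(3)-np.outer(d,d);A.append(Q);B.append(Q@o)
    return np.linalg.lstsq(np.vstack(A),np.hstack(B),rcond=None)[0]
def cen(m):
    m=big(m);M=cv2.moments(m,True);return (M['m10']/M['m00'],M['m01']/M['m00']),int(M['m00'])
E
cat > m1.py <<'E'
from m import *
def guess(c,r,z=6): return at(P[c],(r[0]+r[2])/2,(r[1]+r[3])/2,z)
gb=guess('side',(244,287,355,380));gy=guess('side',(277,137,351,181));print(gb,gy)
# orientation guess: cradle->well direction = +y ; large->small = +x
def ang(big_,small): return np.arctan2(*(at(P['scene'],*small,12)-at(P['scene'],*big_,12))[[1,0]])
ab=ang((464,237),(443,275));ay=ang((212,156),(185,186));print(ab,ay)
for n,c in dict(bs=(422,224),bs2=(409,243),ys=(177,148),ys2=(160,163)).items(): print(n,at(P['scene'],*c,20).round())
tray(100,130,{'scene':(364,182,501,316),'side':(234,277,365,390)},[gb[0],gb[1],ab])
tray(22,35,{'scene':(113,116,246,220),'side':(267,127,361,191)},[gy[0],gy[1],ay])
for n,(h0,h1,s,v,vm,R1,R2) in dict(red=(0,5,150,60,255,(264,138,280,156),(330,178,348,196)),green=(45,85,100,30,255,(350,158,372,176),(335,240,356,258)),
  orange=(5,18,150,60,255,(255,212,295,261),(250,210,292,232)),black=(0,180,0,0,60,(294,184,324,234),(280,226,325,244))).items():
    a,na=cen(mask('scene',h0,h1,s,v,R1,vm));b,nb=cen(mask('side',h0,h1,s,v,R2,vm))
    X=tri(a,b);print(n,np.round(a),na,np.round(b),nb,X.round(1))
for n,r,z in (('short',((262,255),(285,218)),10),('long',((292,237),(322,184)),10)):
    A=[at(P['scene'],*q,z) for q in r];print(n,'scene ends',A[0].round(),A[1].round(),((A[0]+A[1])/2).round(),np.linalg.norm(A[0]-A[1]).round())
for n,r in (('short',((248,221),(288,225))),('long',((273,232),(336,238)))):
    A=[at(P['side'],*q,10) for q in r];print(n,'side ends',A[0].round(),A[1].round(),((A[0]+A[1])/2).round(),np.linalg.norm(A[0]-A[1]).round())
print('guard',tri((313,268),(232,241)),tri((312,280),(233,249)),'spare',tri((218,240),(240,187)))
E
python3 m1.py
```

```text
[543.205659   276.67694044   6.        ] [ 511.76940255 -253.95238459    6.        ]
-0.21929214009183118 -0.0842362086951983
bs [505. 235.  20.]
bs2 [558. 222.  20.]
ys [ 490. -293.   20.]
ys2 [ 544. -301.   20.]
tray ('scene', 'side') [ 5.37043e+02  2.65361e+02 -2.09000e-01] 0.036
tray ('scene',) [ 5.36753e+02  2.65443e+02 -2.14000e-01] 0.016
tray ('side',) [ 5.36863e+02  2.63901e+02 -2.06000e-01] 0.019
tray ('scene', 'side') [ 5.18777e+02 -2.65185e+02 -8.10000e-02] 0.066
tray ('scene',) [ 5.18515e+02 -2.63847e+02 -6.80000e-02] 0.044
tray ('side',) [ 5.18918e+02 -2.64683e+02 -8.70000e-02] 0.024
red [270. 145.] 69 [339. 187.] 50 [455.  -89.7  63.7]
green [361. 168.] 123 [346. 248.] 89 [447.5  97.   61. ]
orange [273. 235.] 140 [266. 222.] 88 [628.5 -10.5  13.2]
black [308. 207.] 266 [301. 234.] 263 [543.6  27.5  17.2]
short scene ends [673. -13.  10.] [578.  -7.  10.] [626. -10.  10.] 95.0
long scene ends [616.  21.  10.] [467.  28.  10.] [541.  25.  10.] 149.0
short side ends [674. -11.  10.] [576.  -4.  10.] [625.  -7.  10.] 98.0
long side ends [611.  20.  10.] [461.  30.  10.] [536.  25.  10.] 150.0
guard [697.81089657  89.51998129  58.0477513 ] [698.65946868  88.87687321  26.04778487] spare [699.81148697 -82.25001775  53.548512  ]
```

Call:
drive_tool(series="-0.22 -0.16 0 0 0 0 0.6; -0.45 -0.32 0 0 0 0 0.6; -0.75 -0.54 0 0 0 0 0.6; -1 -0.72 0 0 0 0 0.6; -1 -0.72 0 0 0 0 0.6")

```text
time_s: 2.25
eef_pos: [219.6, 397.1, 231.5]
ee_rot: [0.0, 0.118, 0.993, -0.0]
force: [-0.0, 0.2, 0.8]
grip_width: 0.601
```

Call:
drive_tool(series="-0.35 -0.25 0 0 0 0 0.6; -0.7 -0.5 0 0 0 0 0.6; -1 -0.72 0 0 0 0 0.6; -1 -0.72 0 0 0 0 0.6")

```text
time_s: 2.65
eef_pos: [319.0, 282.1, 231.7]
ee_rot: [0.001, 0.121, 0.993, -0.0]
force: [-0.6, 0.0, -0.3]
grip_width: 0.605
```

Call:
drive_tool(series="-0.35 -0.25 0 0 0 0 0.6; -0.7 -0.5 0 0 0 0 0.6; -1 -0.72 0 0 0 0 0.6; -1 -0.72 0 0 0 0 0.6")

```text
time_s: 3.05
eef_pos: [417.3, 166.9, 231.8]
ee_rot: [0.001, 0.123, 0.992, -0.001]
force: [-1.5, 0.1, 0.9]
grip_width: 0.597
```

Call:
drive_tool(series="-0.35 -0.25 0.1 0 0 -0.2 0.6; -0.7 -0.5 0.2 0 0 -0.35 0.6; -1 -0.72 0.4 0 0 -0.35 0.6; -1 -0.72 0.4 0 0 -0.35 0.6; -1 -0.72 0.4 0 0 -0.35 0.6")

```text
time_s: 3.55
eef_pos: [512.6, 54.1, 183.2]
ee_rot: [0.0, 0.036, 0.999, -0.0]
force: [-0.1, -0.3, -0.0]
grip_width: 0.601
```

```bash
cat >> h.py <<'E'
from scipy.spatial.transform import Rotation as Ro
def go(x,y,z,yaw):
    """print tool-axis shift/turn (normalised) to world TCP xyz, jaws at yaw+90deg, tool down"""
    s=telemetry.sense();R=Ro.from_quat(np.array(s['ee_rot'])[[1,2,3,0]])
    d=R.inv().apply(np.array([x,y,z])-s['eef_pos'])/120
    T=Ro.from_matrix(np.array([[-np.cos(yaw),-np.sin(yaw),0],[-np.sin(yaw),np.cos(yaw),0],[0,0,-1]]).T)
    w=(R.inv()*T).as_rotvec()/.5
    yw=np.arctan2(R.as_matrix()[1,1],R.as_matrix()[0,1])-np.pi/2
    print('go',d.round(3),w.round(3),'at',s['eef_pos'].round(1),'yaw',round(yw,3),'t',round(s['time_s'],1),'F',s['force'].round(1),'g',round(s['grip_width'],3))
E
python3 - <<'E'
from h import *
p=eyes.capture('wrist');save(p,'w1')
go(540,25,100,-.06)
for n in ['long_column_mid','short_column_mid','red_bottle_mid','green_bottle_mid','guard_mid']:
    for r in nets.spot_in(n,p)[:1]: print(n,np.round(r['rect']),round(r['confidence'],2))
for X in((540,25,10),(613,21,10),(464,29,10)):print(np.round(proj(p,X)))
E
```

```text
go [-0.247 -0.232  0.701] [-0.002  0.003 -0.022] at [512.3  55.  184.1] yaw -0.071 t 3.6 F [-0.3  0.7 -0.7] g 0.601
long_column_mid [229. 115. 260. 299.] 0.87
short_column_mid [206. 241. 235. 351.] 0.85
red_bottle_mid [ 50. 108. 127. 156.] 0.94
green_bottle_mid [308.  78. 354. 125.] 0.81
guard_mid [314. 338. 342. 389.] 0.66
[251. 212.]
[254. 282.]
[247. 128.]
```

View pics/w1.png

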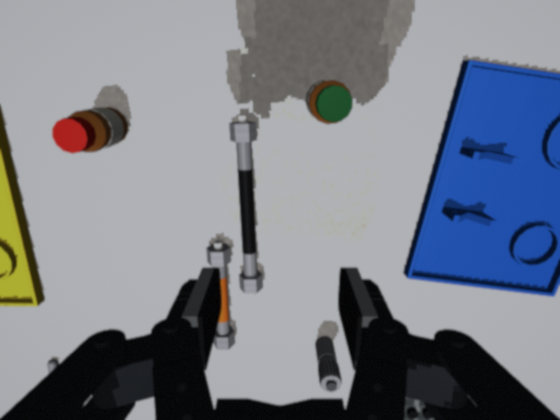

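The wrist picture shows the whole long column with its fittings from about (243,121) to (251,289). The short one runs from (219,243) to (225,346).

```bash
python3 - <<'E'
from h import *
p=eyes.capture('wrist')
for n,a,b in(('long',(242.5,116),(251.5,293)),('short',(219,236),(225.5,350))):
    A,B=at(p,*a,10),at(p,*b,10);print(n,A.round(1),B.round(1),((A+B)/2).round(1),np.linalg.norm(A-B).round(1),np.arctan2(*(B-A)[[1,0]]))
for u in((242.8,130),(251,278)):print('fit',at(p,*u,10).round(1))
# sleeve segmentation
h=cv2.cvtColor(p['frame'],cv2.COLOR_RGB2HSV)
for n,m,r in(('black',cv2.inRange(h,(0,0,0),(180,255,60)),(235,165,262,258)),('orange',cv2.inRange(h,(5,150,60),(18,255,255)),(212,260,236,335))):
    l,t,rr,b=r;ys,xs=np.nonzero(m[t:b,l:rr]);pts=np.float32(np.c_[xs+l,ys+t]);v=cv2.fitLine(pts,2,0,.01,.01).ravel();c=pts.mean(0)
    A=at(p,*(c-30*v[:2]),12);B=at(p,*(c+30*v[:2]),12);C=at(p,*c,12);print(n,c,pts.min(0),pts.max(0),C.round(1),np.arctan2(*(B-A)[[1,0]]))
E
```

```text
long [454.4  26.8  10. ] [627.4  17.9  10. ] [540.9  22.3  10. ] 173.3 -0.051218695895652915
short [563.2  -6.9  10. ] [695.4 -16.5  10. ] [629.3 -11.7  10. ] 132.5 -0.0721445984637022
fit [466.1  25.8  10. ]
fit [610.3  19.   10. ]
black [246.44246 209.68207] [238. 169.] [254. 251.] [537.9  21.9  12. ] -0.05074506162311602
orange [223.01045 299.61673] [218. 277.] [227. 319.] [631.8 -11.2  12. ] -0.11388086856251418
```

```bash
python3 - <<'E'
from h import *
go(540,23,80,-.05)
E
```

```text
go [-0.245 -0.245  0.875] [-0.003  0.007 -0.041] at [512.5  54.6 184.8] yaw -0.07 t 3.9 F [ 0.2 -0.5  0.7] g 0.594
```

Call:
drive_tool(series="-0.12 -0.12 0.3 0 0 0 0.6; -0.245 -0.245 0.6 0 0 -0.04 0.6; -0.245 -0.245 0.875 0 0 -0.04 0.6; -0.245 -0.245 0.875 0 0 -0.04 0.6; -0.245 -0.245 0.875 0 0 -0.04 0.6; -0.245 -0.245 0.875 0 0 -0.04 0.6")

```text
time_s: 4.5
eef_pos: [540.9, 23.4, 82.1]
ee_rot: [0.003, 0.025, 1.0, -0.001]
force: [0.2, 0.7, -0.1]
grip_width: 0.603
```

```bash
python3 - <<'E'
from h import *
go(540,23,4,-.05)
p=eyes.capture('wrist');save(p,'w2')
for z in(10,): 
  for X in((540,23,z),(500,25,z),(580,21,z)):print(np.round(proj(p,X)))
E
```

```text
go [ 0.012 -0.002  0.651] [-0.004  0.013  0.   ] at [540.9  23.4  82.1] yaw -0.05 t 4.5 F [ 0.2  0.7 -0.1] g 0.603
[280. 220.]
[280. 157.]
[280. 276.]
```

View pics/w2.png

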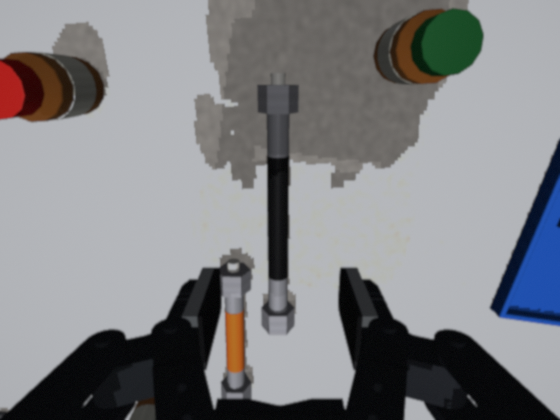

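The long column appears at column 278, with its sleeve in rows 157–278. It is centred between the fingers within 2 mm, so I descend.

Call:
drive_tool(series="0.01 0 0.2 0 0 0 0.5; 0.01 0 0.4 0 0 0 0.5; 0.01 0 0.55 0 0 0 0.5; 0.01 0 0.645 0 0 0 0.5; 0.01 0 0.645 0 0 0 0.5; 0.01 0 0.645 0 0 0 0.5; 0.01 0 0.645 0 0 0 0; 0.01 0 0.645 0 0 0 0; 0.01 0 0.645 0 0 0 0; 0.01 0 0.645 0 0 0 0; 0.01 0 0.645 0 0 0 0; 0.01 0 0.645 0 0 0 0; 0.01 0 0.645 0 0 0 0; 0.01 0 0.645 0 0 0 0", newtons=50)

```text
time_s: 5.95
eef_pos: [540.8, 23.1, 5.6]
ee_rot: [0.004, 0.025, 1.0, -0.001]
force: [-1.4, -0.9, 6.1]
grip_width: 0.129
```

Call:
drive_tool(series="0 0 -0.05 0 0 0 0; 0 0 -0.15 0 0 0 0; 0 0 -0.3 0 0 0 0; 0 0 -0.45 0 0 0 0; 0 0 -0.6 0 0 0 0; 0 0 -0.7 0 0 0 0; 0 0 -0.7 0 0 0 0; 0 0 -0.7 0 0 0 0")

```text
time_s: 6.75
eef_pos: [539.8, 23.3, 89.4]
ee_rot: [0.004, 0.025, 1.0, -0.001]
force: [-0.4, 0.0, -2.2]
grip_width: 0.124
```

```bash
python3 - <<'E'
from h import *
go(529,228,90,-.21)
p=eyes.capture('wrist');save(p,'w3')
E
```

```text
go [ 0.175  1.699 -0.01 ] [-0.003  0.016  0.32 ] at [539.8  23.3  89.4] yaw -0.05 t 6.8 F [-0.4  0.  -2.2] g 0.124
```

View pics/w3.png

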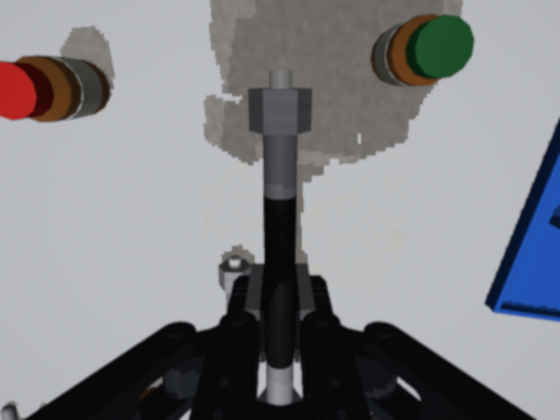

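```bash
python3 - <<'E'
from h import *
p=eyes.capture('wrist');t=telemetry.sense()['eef_pos'];print(t)
for z in(90,94,98):
  for v,dz in((68,0),(197,6.5),(365,6.5)): print(z,v,(at(p,280,v,z+dz)-t).round(1))
E
```

```text
[539.56261539  23.37754433  88.76820067]
90 68 [-88.7   4.4   1.2]
90 197 [-41.6   2.    7.7]
90 365 [40.1 -2.   7.7]
94 68 [-88.6   4.4   5.2]
94 197 [-42.9   2.1  11.7]
94 365 [36.4 -1.8 11.7]
98 68 [-88.5   4.4   9.2]
98 197 [-44.1   2.2  15.7]
98 365 [32.7 -1.6 15.7]
```

Call:
drive_tool(series="0 0.12 0 0 0 0 0; 0.03 0.3 0 0 0 0.05 0; 0.05 0.5 0 0 0 0.1 0; 0.07 0.7 0 0 0 0.2 0; 0.08 0.85 0 0 0 0.3 0; 0.08 0.95 0 0 0 0.32 0; 0.08 0.95 0 0 0 0.32 0; 0.08 0.95 0 0 0 0.32 0")

```text
time_s: 7.65
eef_pos: [535.4, 138.0, 88.1]
ee_rot: [0.003, 0.104, 0.995, -0.001]
force: [-0.3, -0.6, -1.8]
grip_width: 0.123
```

```bash
python3 - <<'E'
from h import *
go(531.4,227.5,90,-.21)
E
```

```text
go [ 0.187  0.723 -0.018] [-0.002  0.012  0.002] at [535.4 138.   88.1] yaw -0.209 t 7.7 F [-0.3 -0.6 -1.8] g 0.123
```

Call:
drive_tool(series="0.03 0.12 0 0 0 0 0; 0.08 0.3 0 0 0 0 0; 0.13 0.5 0 0 0 0 0; 0.16 0.65 0 0 0 0 0; 0.187 0.723 0 0 0 0 0; 0.187 0.723 0 0 0 0 0; 0.187 0.723 0 0 0 0 0; 0.187 0.723 0 0 0 0 0")

```text
time_s: 8.45
eef_pos: [531.5, 226.7, 87.8]
ee_rot: [0.003, 0.105, 0.995, -0.001]
force: [-0.9, -0.2, -1.7]
grip_width: 0.123
```

```bash
python3 - <<'E'
from h import *
go(531.4,227.5,20,-.21)
p=eyes.capture('wrist')
c,s=np.cos(-.21),np.sin(-.21)
def T(a,b,z): return (537+c*a-s*b,265+s*a+c*b,z)
f=p['frame']
for q in [(-100,-75,12),(-100,75,12),(100,-75,12),(-28,-38,14),(-28,-24,28),(-28,-52,28),(28,-24,28)]+[(-50+24*np.cos(t),38+24*np.sin(t),12) for t in np.arange(0,6.3,.4)]:
    u,v=proj(p,T(*q));cv2.circle(f,(int(round(u)),int(round(v))),2,(255,0,255),-1)
save(p,'w4')
E
```

```text
go [0.006 0.007 0.565] [-0.002  0.012  0.001] at [531.5 226.7  87.8] yaw -0.21 t 8.4 F [-0.9 -0.2 -1.7] g 0.123
```

View pics/w4.png

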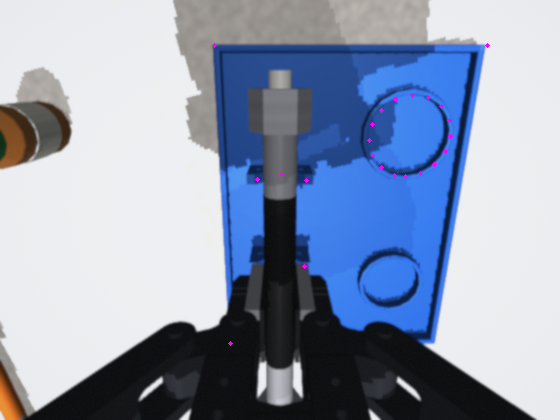

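```bash
cat > ov.py <<'E'
from h import *
def overlay(p,pose,name,crop,k=3):
    x,y,th=pose;c,s=np.cos(th),np.sin(th);l,t,r,b=crop
    f=cv2.resize(cv2.cvtColor(p['frame'],cv2.COLOR_RGB2BGR)[t:b,l:r],None,fx=k,fy=k,interpolation=cv2.INTER_CUBIC)
    def L(pts,col,cl=True):
        q=[[(int((u-l+.5)*k),int((v-t+.5)*k)) for u,v in [proj(p,(x+c*a-s*b_,y+s*a+c*b_,z)) for a,b_,z in pts]]]
        cv2.polylines(f,np.array(q),cl,col,1)
    L([(-100,-75,12),(100,-75,12),(100,75,12),(-100,75,12)],(255,0,255));L([(-100,-75,0),(100,-75,0),(100,75,0),(-100,75,0)],(0,255,255))
    for a in(-28,28):
        for e in(-3,3): L([(a+e,-52,28),(a+e,-38,14),(a+e,-24,28)],(0,255,0) if e<0 else (0,0,255),False)
    for a,R in((-50,24),(50,19)): L([(a+R*np.cos(t_),38+R*np.sin(t_),12) for t_ in np.arange(0,6.28,.2)],(255,255,0))
    cv2.imwrite(f'pics/{name}.png',f)
E
python3 - <<'E'
from ov import *
p=eyes.capture('wrist')
overlay(p,(537,265,-.21),'w5',(200,30,500,350),2)
V=np.array(p['view']);print(V.round(3),(-V[:3,:3].T@V[:3,3]))
E
```

```text
[[ 2.08000e-01  9.78000e-01 -3.00000e-03 -3.31961e+02]
 [-9.23000e-01  1.96000e-01 -3.31000e-01  4.42527e+02]
 [-3.23000e-01  7.10000e-02  9.44000e-01 -9.06990e+01]
 [ 0.00000e+00  0.00000e+00  0.00000e+00  1.00000e+00]] [448.43547018 244.46046431 231.08259221]
```

View pics/w5.png

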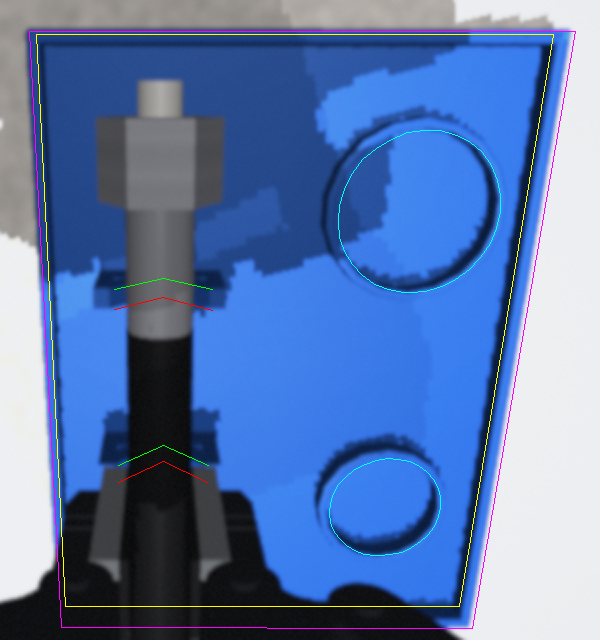

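The overlay matches the tray. Wells, rim and cradle tops agree within about 1 mm, and the column at column 280 lies over the V centres. Lowering now.

Call:
drive_tool(series="0 0.005 0.1 0 0 0 0; 0 0.005 0.22 0 0 0 0; 0 0.005 0.34 0 0 0 0; 0 0.005 0.44 0 0 0 0; 0 0.005 0.5 0 0 0 0; 0 0.005 0.53 0 0 0 0; 0 0.005 0.55 0 0 0 0; 0 0.005 0.56 0 0 0 0; 0 0.005 0.57 0 0 0 0; 0 0.005 0.57 0 0 0 0; 0 0.005 0.57 0 0 0 0")

```text
time_s: 9.65
eef_pos: [532.1, 227.2, 19.7]
ee_rot: [0.003, 0.105, 0.995, -0.001]
force: [-0.2, -0.1, -2.2]
grip_width: 0.125
```

```bash
python3 - <<'E'
from h import *
go(531.4,227.5,18.5,-.21)
E
```

```text
go [0.006 0.001 0.01 ] [-0.002  0.013  0.001] at [532.1 227.2  19.7] yaw -0.21 t 9.7 F [-0.2 -0.1 -2.2] g 0.125
```

Call:
drive_tool(series="0 0 0.008 0 0 0 0; 0 0 0.015 0 0 0 0; 0 0 0.015 0 0 0 0; 0 0 0.015 0 0 0 0")

```text
time_s: 10.05
eef_pos: [532.4, 227.2, 19.2]
ee_rot: [0.003, 0.105, 0.995, -0.001]
force: [-3.8, -2.8, 11.0]
grip_width: 0.124
```

Call:
drive_tool(series="0 0 0.008 0 0 0 0; 0 0 0.015 0 0 0 0; 0 0 0.015 0 0 0 0; 0 0 0.015 0 0 0 0")

```text
time_s: 10.45
eef_pos: [532.4, 227.1, 19.0]
ee_rot: [0.004, 0.104, 0.995, -0.001]
force: [-7.2, -2.4, 14.5]
grip_width: 0.127
```

Call:
drive_tool(series="0 0 0 0 0 0 0.25; 0 0 0 0 0 0 0.35; 0 0 0 0 0 0 0.5; 0 0 0 0 0 0 0.5; 0 0 0 0 0 0 0.5; 0 0 -0.1 0 0 0 0.5; 0 0 -0.3 0 0 0 0.5; 0 0 -0.6 0 0 0 0.5; 0 0 -0.95 0 0 0 0.5; 0 0 -1 0 0 0 0.6; 0 0 -1 0 0 0 0.6")

```text
time_s: 11.55
eef_pos: [532.1, 227.6, 140.8]
ee_rot: [0.005, 0.104, 0.995, -0.0]
force: [-0.2, -0.2, -0.9]
grip_width: 0.601
```

```bash
python3 - <<'E'
from ov import *
p=eyes.capture('wrist')
overlay(p,(537,265,-.21),'w6',(200,30,500,350),2)
go(455,-89.5,140,-.1)
for z in(23,): print(at(p,280,30,z))
E
```

```text
go [ 0.074 -2.716 -0.005] [-0.003  0.015 -0.218] at [531.4 227.4 139.1] yaw -0.209 t 11.6 F [-0.5 -0.  -0.5] g 0.599
[420.2688433  251.25526605  23.        ]
```

View pics/w6.png

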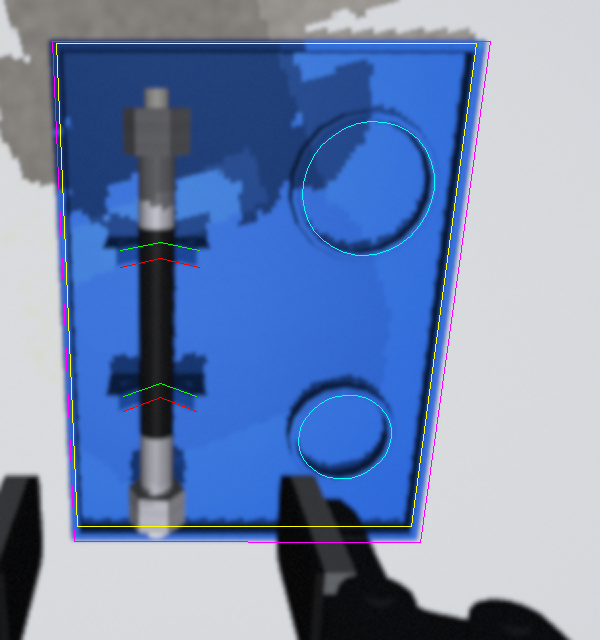

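The long column is in both V cradles, with its sleeve running from zoomed (157,230) to (157,437). I measure the centring next.

```bash
python3 - <<'E'
from h import *
p=eyes.capture('wrist');c,s=np.cos(-.21),np.sin(-.21)
for n,u,v,z in(('plug0',278,74,23),('sl0',278,145,29.5),('sl1',278,248,29.5),('fit end1',278,279,23),('plug1',278,297,23)):
    d=at(p,u,v,z)-np.array([537,265,z]);print(n,round(c*d[0]+s*d[1],1),round(-s*d[0]+c*d[1],1))
E
```

```text
plug0 -85.6 -39.5
sl0 -39.4 -39.5
sl1 39.3 -39.6
fit end1 70.0 -39.7
plug1 86.9 -39.7
```

Call:
drive_tool(series="0.01 -0.3 0 0 0 0 0.6; 0.02 -0.6 0 0 0 0 0.6; 0.03 -0.95 0 0 0 0 0.6; 0.03 -0.95 0 0 0 0 0.6")

```text
time_s: 12.05
eef_pos: [502.5, 113.3, 137.0]
ee_rot: [0.001, 0.106, 0.994, -0.002]
force: [0.2, 0.2, 0.1]
grip_width: 0.602
```

Call:
drive_tool(series="0.01 -0.3 0 0 0 0 0.6; 0.02 -0.6 0 0 0 0 0.6; 0.03 -0.95 0 0 0 0 0.6; 0.03 -0.95 0 0 0 0 0.6")

```text
time_s: 12.45
eef_pos: [473.9, -0.2, 136.3]
ee_rot: [-0.0, 0.108, 0.994, -0.002]
force: [1.8, 0.7, -0.3]
grip_width: 0.601
```

```bash
python3 - <<'E'
from h import *
p=eyes.capture('wrist');save(p,'w7')
for n in ['red_bottle_mid']:
    for r in nets.spot_in(n,p)[:2]: print(n,np.round(r['rect']),round(r['confidence'],2))
h=cv2.cvtColor(p['frame'],cv2.COLOR_RGB2HSV);m=cv2.inRange(h,(0,150,60),(4,255,255))|cv2.inRange(h,(175,150,60),(180,255,255))
n,l,s,c=cv2.connectedComponentsWithStats(m);i=1+np.argmax(s[1:,4]);print(s[i],c[i],at(p,*c[i],62))
go(455,-89.5,120,-.1)
E
```

```text
red_bottle_mid [115. 174. 186. 241.] 0.64
[ 115  204   39   36 1076] [133.84479554 221.70260223] [454.52653478 -92.23078304  62.        ]
go [-0.003 -0.785  0.14 ] [-0.006  0.002 -0.229] at [474.7   2.6 136.6] yaw -0.215 t 12.6 F [-0.1 -0.  -0.3] g 0.602
```

```bash
python3 - <<'E'
from h import *
go(454.5,-91,100,-.21)
E
```

```text
go [-0.002 -0.797  0.307] [-0.006  0.002 -0.009] at [474.7   2.6 136.6] yaw -0.215 t 12.6 F [-0.1 -0.  -0.3] g 0.602
```

Call:
drive_tool(series="0 -0.3 0 0 0 0 0.7; 0 -0.6 0.1 0 0 0 0.7; 0 -0.797 0.3 0 0 0 0.7; 0 -0.797 0.3 0 0 0 0.7; 0 -0.797 0.3 0 0 0 0.7; 0 -0.797 0.3 0 0 0 0.7")

```text
time_s: 13.15
eef_pos: [455.0, -89.7, 101.3]
ee_rot: [0.001, 0.106, 0.994, -0.001]
force: [-0.2, -0.6, 0.9]
grip_width: 0.698
```

```bash
python3 - <<'E'
from h import *
p=eyes.capture('wrist')
h=cv2.cvtColor(p['frame'],cv2.COLOR_RGB2HSV);m=cv2.inRange(h,(0,150,60),(4,255,255))|cv2.inRange(h,(175,150,60),(180,255,255))
n,l,s,c=cv2.connectedComponentsWithStats(m);i=1+np.argmax(s[1:,4]);b=s[i];print(b,c[i],at(p,*c[i],64),at(p,b[0]+b[2]/2,b[1]+b[3],66),at(p,b[0]+b[2]/2,b[1],66))
go(454.5,-91,14,-.21)
E
```

```text
[ 256  224   44   42 1456] [277.83928571 244.0260989 ] [454.01413791 -90.84064511  64.        ] [466.0416342  -93.35070654  66.        ] [441.8407607 -88.0878243  66.       ]
go [ 0.003 -0.009  0.728] [-0.006  0.004 -0.005] at [454.9 -89.7 101.4] yaw -0.213 t 13.2 F [ 0.1 -0.5  0.4] g 0.7
```

Call:
drive_tool(series="0.005 -0.009 0.2 0 0 0 0.7; 0.005 -0.009 0.4 0 0 0 0.7; 0.005 -0.009 0.6 0 0 0 0.7; 0.005 -0.009 0.728 0 0 0 0.7; 0.005 -0.009 0.728 0 0 0 0.7; 0.005 -0.009 0.728 0 0 0 0.2; 0.005 -0.009 0.728 0 0 0 0.2; 0.005 -0.009 0.728 0 0 0 0.2; 0.005 -0.009 0.728 0 0 0 0.2; 0.005 -0.009 0.728 0 0 0 0.2; 0.005 -0.009 0.728 0 0 0 0.2; 0.005 -0.009 0.728 0 0 0 0.2", newtons=30)

```text
time_s: 14.4
eef_pos: [455.0, -91.0, 15.3]
ee_rot: [0.002, 0.106, 0.994, -0.002]
force: [-1.1, 3.2, 8.0]
grip_width: 0.367
```

Call:
drive_tool(series="0 0 -0.05 0 0 0 0.2; 0 0 -0.15 0 0 0 0.2; 0 0 -0.3 0 0 0 0.2; 0 0 -0.45 0 0 0 0.2; 0 0 -0.6 0 0 0 0.2; 0 0 -0.75 0 0 0 0.2; 0 0 -0.75 0 0 0 0.2; 0 0 -0.75 0 0 0 0.2")

```text
time_s: 15.2
eef_pos: [454.6, -90.6, 105.4]
ee_rot: [0.002, 0.106, 0.994, -0.002]
force: [-0.2, -0.0, -1.3]
grip_width: 0.362
```

```bash
python3 - <<'E'
from h import *
go(496,312.6,100,-.21)
E
```

```text
go [0.372 3.357 0.033] [-0.006  0.01  -0.005] at [454.6 -90.6 105.4] yaw -0.213 t 15.2 F [-0.2 -0.  -1.3] g 0.362
```

Call:
drive_tool(series="0.01 0.1 -0.05 0 0 0 0.2; 0.03 0.3 -0.1 0 0 0 0.2; 0.06 0.6 -0.1 0 0 0 0.2; 0.1 0.9 -0.1 0 0 0 0.2; 0.1 0.95 -0.1 0 0 0 0.2")

```text
time_s: 15.7
eef_pos: [466.2, 26.9, 116.6]
ee_rot: [0.001, 0.104, 0.995, -0.001]
force: [0.1, 0.1, -0.1]
grip_width: 0.366
```

Call:
drive_tool(series="0.03 0.25 0 0 0 0 0.2; 0.06 0.5 0 0 0 0 0.2; 0.1 0.75 0 0 0 0 0.2; 0.1 0.95 0 0 0 0 0.2")

```text
time_s: 16.1
eef_pos: [477.5, 142.6, 115.9]
ee_rot: [0.001, 0.104, 0.995, -0.002]
force: [-0.0, 0.2, 0.2]
grip_width: 0.366
```

Call:
drive_tool(series="0.03 0.25 0 0 0 0 0.2; 0.06 0.5 0 0 0 0 0.2; 0.1 0.75 0 0 0 0 0.2; 0.1 0.9 0 0 0 0 0.2; 0.1 0.9 0 0 0 0 0.2")

```text
time_s: 16.6
eef_pos: [487.8, 252.5, 115.0]
ee_rot: [0.0, 0.103, 0.995, -0.002]
force: [-0.3, -0.3, -1.4]
grip_width: 0.364
```

```bash
python3 - <<'E'
from h import *
go(496,312.6,80,-.21)
E
```

```text
go [0.036 0.505 0.29 ] [-0.006  0.003  0.007] at [487.8 252.5 115. ] yaw -0.206 t 16.6 F [-0.3 -0.3 -1.4] g 0.364
```

Call:
drive_tool(series="0.01 0.15 0 0 0 0 0.2; 0.02 0.35 0.1 0 0 0 0.2; 0.036 0.505 0.2 0 0 0 0.2; 0.036 0.505 0.3 0 0 0 0.2; 0.036 0.505 0.4 0 0 0 0.2; 0.036 0.505 0.45 0 0 0 0.2; 0.036 0.505 0.45 0 0 0 0.2")

```text
time_s: 17.3
eef_pos: [495.7, 311.4, 60.0]
ee_rot: [-0.0, 0.104, 0.995, -0.002]
force: [-0.0, 0.5, 0.2]
grip_width: 0.365
```

```bash
python3 - <<'E'
from ov import *
go(496,312.6,20,-.21)
overlay(eyes.capture('wrist'),(537,265,-.21),'w8',(150,100,450,400),2)
E
```

```text
go [-0.     0.011  0.333] [-0.009 -0.001  0.005] at [495.7 311.4  60. ] yaw -0.207 t 17.3 F [-0.   0.5  0.2] g 0.365
```

View pics/w8.png

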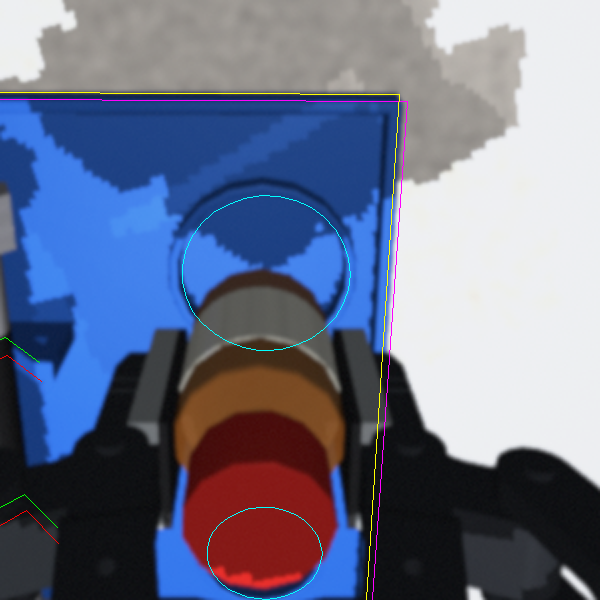

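The bottle at zoomed (262,400) is laterally in line with the well at (265,270). Lowering it.

Call:
drive_tool(series="0 0.01 0.08 0 0 0 0.2; 0 0.01 0.16 0 0 0 0.2; 0 0.01 0.24 0 0 0 0.2; 0 0.01 0.3 0 0 0 0.2; 0 0.01 0.33 0 0 0 0.2; 0 0.01 0.335 0 0 0 0.2; 0 0.01 0.34 0 0 0 0.2; 0 0.01 0.34 0 0 0 0.2")

```text
time_s: 18.15
eef_pos: [496.5, 312.9, 20.2]
ee_rot: [0.0, 0.103, 0.995, -0.002]
force: [0.4, 0.2, 0.1]
grip_width: 0.368
```

Call:
drive_tool(series="0 0 0.01 0 0 0 0.2; 0 0 0.015 0 0 0 0.2; 0 0 0.015 0 0 0 0.2")

```text
time_s: 18.45
eef_pos: [496.8, 313.0, 19.3]
ee_rot: [0.001, 0.103, 0.995, -0.001]
force: [-2.7, -0.9, 6.2]
grip_width: 0.365
```

Call:
drive_tool(series="0 0 0 0 0 0 0.45; 0 0 0 0 0 0 0.55; 0 0 0 0 0 0 0.7; 0 0 0 0 0 0 0.7; 0 0 0 0 0 0 0.7; 0 0 -0.15 0 0 0 0.7; 0 0 -0.4 0 0 0 0.7; 0 0 -0.75 0 0 0 0.7; 0 0 -1 0 0 0 0.7; 0 0 -1 0 0 0 0.7; 0 0 -1 0 0 0 0.7")

```text
time_s: 19.55
eef_pos: [496.5, 313.3, 139.3]
ee_rot: [0.001, 0.103, 0.995, -0.001]
force: [0.2, 0.2, -1.3]
grip_width: 0.701
```

```bash
python3 - <<'E'
from h import *
go(698,89,150,-.21)
E
```

```text
go [-2.028 -1.484 -0.081] [-0.005  0.005  0.006] at [496.5 313.3 139.3] yaw -0.207 t 19.6 F [ 0.2  0.2 -1.3] g 0.701
```

Call:
drive_tool(series="-0.3 -0.2 0 0 0 0 0.6; -0.6 -0.45 0 0 0 0 0.6; -0.9 -0.66 0 0 0 0 0.6; -0.9 -0.66 0 0 0 0 0.6")

```text
time_s: 19.95
eef_pos: [588.1, 209.4, 137.5]
ee_rot: [0.0, 0.106, 0.994, -0.002]
force: [0.1, 0.3, -0.3]
grip_width: 0.597
```

Call:
drive_tool(series="-0.3 -0.2 0 0 0 0 0.6; -0.6 -0.45 0 0 0 0 0.6; -0.9 -0.66 0 0 0 0 0.6; -0.9 -0.66 0 0 0 0 0.6")

```text
time_s: 20.35
eef_pos: [678.6, 105.1, 135.3]
ee_rot: [-0.001, 0.108, 0.994, -0.003]
force: [0.1, 0.4, -0.4]
grip_width: 0.602
```

```bash
python3 - <<'E'
from h import *
p=eyes.capture('wrist');save(p,'w9')
for r in nets.spot_in('guard_mid',p)[:2]: print(np.round(r['rect']),round(r['confidence'],2))
go(698,89,120,-.21);print(proj(p,(698,89,60)),proj(p,(698,89,0)))
E
```

```text
[245. 210. 281. 263.] 0.96
go [-0.212 -0.125  0.132] [-0.009 -0.005 -0.006] at [676.4 109.1 135.9] yaw -0.213 t 20.4 F [-0.5  0.3 -0.2] g 0.597
(np.float64(263.347430557467), np.float64(251.9167452725752)) (np.float64(266.9112829243308), np.float64(219.61985069938999))
```

View pics/w9.png

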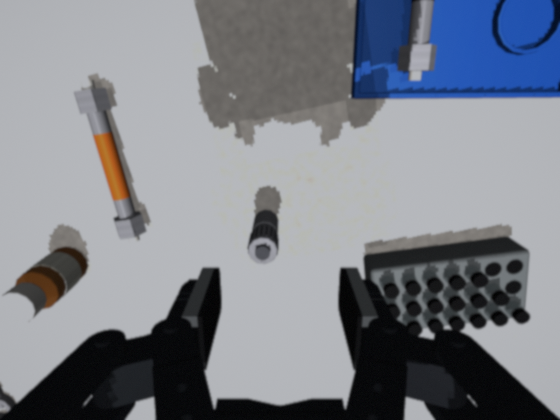

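The guard's top is at (263,249), and the rack's near corner is at (366,262).

```bash
python3 - <<'E'
from h import *
p=eyes.capture('wrist');G=at(p,263,249,60);print(G)
for u,v in((367,258),(370,288)):
    d=at(p,u,v,44)-G;c,s=np.cos(-.21),np.sin(-.21);print('rack rel',c*d[0]+s*d[1],-s*d[0]+c*d[1])
go(697.5,89.5,95,-.21)
E
```

```text
[693.91168194  93.42998018  60.        ]
rack rel 14.678959883822067 73.30464683253759
rack rel 39.17467230260568 77.32363823742675
go [-0.211 -0.128  0.345] [-0.009 -0.004 -0.003] at [676.1 110.1 136.4] yaw -0.212 t 20.5 F [-0.1 -0.6  0.6] g 0.601
```

Call:
drive_tool(series="-0.1 -0.06 0.1 0 0 0 0.5; -0.21 -0.13 0.2 0 0 0 0.5; -0.21 -0.13 0.345 0 0 0 0.5; -0.21 -0.13 0.345 0 0 0 0.5; -0.21 -0.13 0.345 0 0 0 0.5; -0.21 -0.13 0.345 0 0 0 0.5")

```text
time_s: 21.1
eef_pos: [697.3, 90.3, 96.3]
ee_rot: [-0.0, 0.105, 0.994, -0.002]
force: [0.1, -1.0, 0.5]
grip_width: 0.502
```

```bash
python3 - <<'E'
from h import *
p=eyes.capture('wrist')
for r in nets.spot_in('guard_mid',p)[:2]: print(np.round(r['rect'],1),round(r['confidence'],2))
r=nets.spot_in('guard_mid',p)[0]['rect'];l,t,rr,b=r
print('top near',at(p,(l+rr)/2,b,60),proj(p,(698,89,60)))
go(697.5,89.5,35,-.21)
save(p,'w10')
E
```

```text
[256.9 198.2 293.3 261.8] 0.69
top near [706.04000305  85.47755291  60.        ] (np.float64(278.2942005381341), np.float64(247.56316343413886))
go [-0.001  0.     0.508] [-0.008 -0.001 -0.002] at [697.5  89.7  96. ] yaw -0.211 t 21.2 F [0.3 0.6 0.4] g 0.5
```

View pics/w10.png

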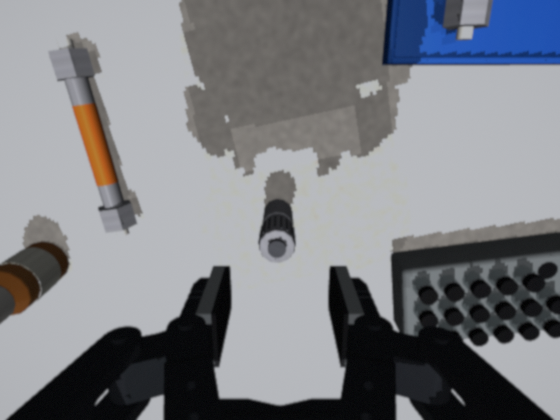

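The guard's top at (277,246) is on the centre line and about 1 mm from the estimate. Descending to grip its upper half.

Call:
drive_tool(series="0.004 -0.006 0.15 0 0 0 0.5; 0.004 -0.006 0.3 0 0 0 0.5; 0.004 -0.006 0.45 0 0 0 0.5; 0.004 -0.006 0.508 0 0 0 0.5; 0.004 -0.006 0.508 0 0 0 0.5; 0.004 -0.006 0.508 0 0 0 0.1; 0.004 -0.006 0.508 0 0 0 0.1; 0.004 -0.006 0.508 0 0 0 0.1; 0.004 -0.006 0.508 0 0 0 0.1; 0.004 -0.006 0.508 0 0 0 0.1; 0.004 -0.006 0.508 0 0 0 0.1; 0.004 -0.006 0.508 0 0 0 0.1", newtons=40)

```text
time_s: 22.45
eef_pos: [697.4, 88.9, 36.5]
ee_rot: [0.001, 0.105, 0.994, -0.002]
force: [-1.2, 0.2, 6.7]
grip_width: 0.214
```

Call:
drive_tool(series="0 0 -0.05 0 0 0 0.1; 0 0 -0.15 0 0 0 0.1; 0 0 -0.3 0 0 0 0.1; 0 0 -0.45 0 0 0 0.1; 0 0 -0.6 0 0 0 0.1; 0 0 -0.6 0 0 0 0.1; 0 0 -0.6 0 0 0 0.1")

```text
time_s: 23.15
eef_pos: [697.2, 89.2, 108.4]
ee_rot: [0.001, 0.105, 0.994, -0.002]
force: [0.2, -0.3, -1.6]
grip_width: 0.22
```

```bash
python3 - <<'E'
from h import *
go(594,291.8,100,-.21)
E
```

```text
go [1.195 1.471 0.063] [-0.008  0.003 -0.002] at [697.2  89.2 108.4] yaw -0.211 t 23.1 F [ 0.2 -0.3 -1.6] g 0.22
```

Call:
drive_tool(series="0.1 0.05 0 0 0 0 0.1; 0.25 0.15 0 0 0 0 0.1; 0.45 0.35 0 0 0 0 0.1; 0.7 0.6 0 0 0 0 0.1; 0.85 0.8 0 0 0 0 0.1; 0.95 0.95 0 0 0 0 0.1; 0.95 0.95 0 0 0 0 0.1; 0.95 0.95 0 0 0 0 0.1")

```text
time_s: 23.95
eef_pos: [609.4, 224.3, 106.9]
ee_rot: [-0.0, 0.105, 0.994, -0.002]
force: [0.8, -0.7, -1.9]
grip_width: 0.215
```

```bash
python3 - <<'E'
from h import *
go(594,291.8,80,-.21)
E
```

```text
go [0.243 0.524 0.222] [-0.009  0.001 -0.001] at [609.4 224.3 106.9] yaw -0.211 t 23.9 F [ 0.8 -0.7 -1.9] g 0.215
```

Call:
drive_tool(series="0.05 0.1 0 0 0 0 0.1; 0.12 0.25 0 0 0 0 0.1; 0.2 0.42 0 0 0 0 0.1; 0.243 0.524 0.1 0 0 0 0.1; 0.243 0.524 0.2 0 0 0 0.1; 0.243 0.524 0.3 0 0 0 0.1; 0.243 0.524 0.3 0 0 0 0.1; 0.243 0.524 0.3 0 0 0 0.1")

```text
time_s: 24.75
eef_pos: [594.3, 290.8, 70.2]
ee_rot: [-0.0, 0.106, 0.994, -0.002]
force: [0.8, -0.1, -0.6]
grip_width: 0.217
```

```bash
python3 - <<'E'
from h import *
go(594,291.8,41,-.21)
E
```

```text
go [0.004 0.009 0.243] [-0.01  -0.    -0.003] at [594.3 290.8  70.2] yaw -0.212 t 24.8 F [ 0.8 -0.1 -0.6] g 0.217
```

Call:
drive_tool(series="0 0.01 0.06 0 0 0 0.1; 0 0.01 0.12 0 0 0 0.1; 0 0.01 0.18 0 0 0 0.1; 0 0.01 0.22 0 0 0 0.1; 0 0.01 0.235 0 0 0 0.1; 0 0.01 0.242 0 0 0 0.1; 0 0.01 0.248 0 0 0 0.1; 0 0.01 0.248 0 0 0 0.1")

```text
time_s: 25.55
eef_pos: [594.6, 291.9, 40.6]
ee_rot: [-0.0, 0.106, 0.994, -0.002]
force: [0.1, -0.1, -0.2]
grip_width: 0.216
```

Call:
drive_tool(series="0 0 0.008 0 0 0 0.1; 0 0 0.012 0 0 0 0.1; 0 0 0.012 0 0 0 0.1")

```text
time_s: 25.85
eef_pos: [595.0, 291.9, 40.5]
ee_rot: [0.0, 0.106, 0.994, -0.002]
force: [-3.1, -2.3, 6.9]
grip_width: 0.218
```

Contact at the expected height. Releasing and lifting.

Call:
drive_tool(series="0 0 0 0 0 0 0.3; 0 0 0 0 0 0 0.4; 0 0 0 0 0 0 0.55; 0 0 0 0 0 0 0.55; 0 0 0 0 0 0 0.55; 0 0 -0.15 0 0 0 0.55; 0 0 -0.4 0 0 0 0.55; 0 0 -0.75 0 0 0 0.55; 0 0 -1 0 0 0 0.55; 0 0 -1 0 0 0 0.55; 0 0 -1 0 0 0 0.55")

```text
time_s: 26.95
eef_pos: [594.9, 292.5, 160.5]
ee_rot: [0.001, 0.106, 0.994, -0.002]
force: [-0.1, 0.1, -1.0]
grip_width: 0.55
```

```bash
python3 - <<'E'
from h import *
go(629,-11,130,-.08)
p=eyes.capture('scene');save(p,'s2')
a=p['frame'][170:330,330:530];cv2.imwrite('pics/s2c.png',cv2.cvtColor(cv2.resize(a,None,fx=3,fy=3,interpolation=3),cv2.COLOR_RGB2BGR))
E
```

```text
go [-0.809 -2.412  0.266] [-0.009  0.003 -0.263] at [594.9 292.5 160.5] yaw -0.212 t 26.9 F [-0.1  0.1 -1. ] g 0.55
```

View pics/s2c.png

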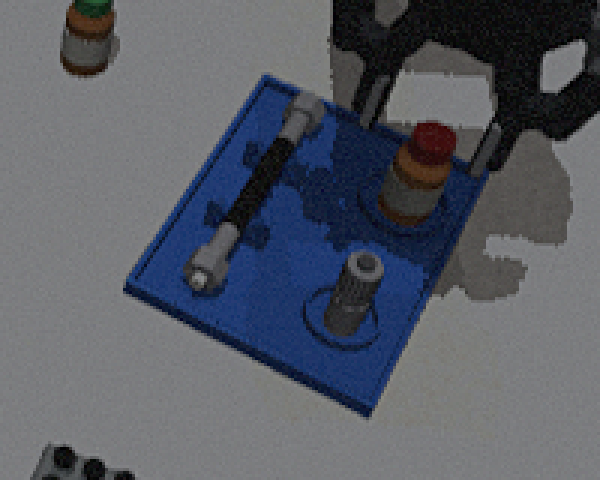

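The blue kit is complete: column in the V cradles, red bottle at crop (413,175) and guard at (355,290), both upright in their wells. Next is the short column.

Call:
drive_tool(series="-0.1 -0.3 0 0 0 0 0.55; -0.2 -0.6 0 0 0 0 0.55; -0.3 -0.9 0 0 0 0 0.55; -0.3 -0.9 0 0 0 0 0.55")

```text
time_s: 27.4
eef_pos: [607.2, 175.1, 158.4]
ee_rot: [-0.002, 0.108, 0.994, -0.003]
force: [-0.2, 0.7, 0.4]
grip_width: 0.546
```

Call:
drive_tool(series="-0.1 -0.3 0 0 0 0 0.55; -0.2 -0.6 0.1 0 0 0 0.55; -0.27 -0.82 0.2 0 0 -0.15 0.55; -0.27 -0.82 0.27 0 0 -0.28 0.55; -0.27 -0.82 0.27 0 0 -0.28 0.55; -0.27 -0.82 0.27 0 0 -0.28 0.55")

```text
time_s: 28.0
eef_pos: [617.3, 72.6, 126.1]
ee_rot: [-0.002, 0.039, 0.999, -0.003]
force: [0.2, -0.3, 0.8]
grip_width: 0.549
```

```bash
python3 - <<'E'
from h import *
go(629,-11,85,-.075)
E
```

```text
go [-0.152 -0.685  0.346] [-0.013 -0.009 -0.004] at [617.3  72.6 126.1] yaw -0.077 t 28.0 F [ 0.2 -0.3  0.8] g 0.549
```

Call:
drive_tool(series="-0.05 -0.25 0 0 0 0 0.55; -0.1 -0.5 0.1 0 0 0 0.55; -0.152 -0.685 0.2 0 0 0 0.55; -0.152 -0.685 0.346 0 0 0 0.55; -0.152 -0.685 0.346 0 0 0 0.55; -0.152 -0.685 0.346 0 0 0 0.55; -0.152 -0.685 0.346 0 0 0 0.55")

```text
time_s: 28.7
eef_pos: [629.5, -10.2, 86.2]
ee_rot: [-0.002, 0.038, 0.999, -0.003]
force: [0.0, 0.8, 0.1]
grip_width: 0.545
```

```bash
python3 - <<'E'
from h import *
go(629,-11,5,-.075)
p=eyes.capture('wrist');save(p,'w11')
for x in(-61,-55,0,55): print(np.round(proj(p,(629+x*.997,-11-x*.075,10))))
E
```

```text
go [ 0.001 -0.003  0.677] [-0.013 -0.006 -0.003] at [629.5 -10.2  86.2] yaw -0.076 t 28.7 F [0.  0.8 0.1] g 0.545
[279. 123.]
[279. 133.]
[280. 219.]
[280. 294.]
```

View pics/w11.png

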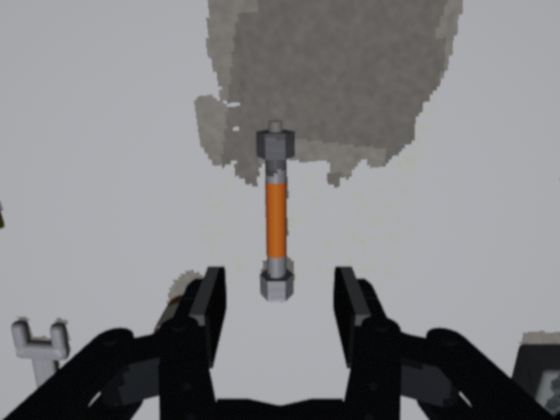

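The short column is at column 276, rows 121–300, against 279.5 predicted, so it lies 2 mm towards tool -y. I correct for that and grasp.

Call:
drive_tool(series="0.006 -0.018 0.2 0 0 0 0.5; 0.006 -0.018 0.4 0 0 0 0.5; 0.006 -0.018 0.55 0 0 0 0.5; 0.006 -0.018 0.675 0 0 0 0.5; 0.006 -0.018 0.675 0 0 0 0.5; 0.006 -0.018 0.675 0 0 0 0.5; 0.006 -0.018 0.675 0 0 0 0; 0.006 -0.018 0.675 0 0 0 0; 0.006 -0.018 0.675 0 0 0 0; 0.006 -0.018 0.675 0 0 0 0; 0.006 -0.018 0.675 0 0 0 0; 0.006 -0.018 0.675 0 0 0 0; 0.006 -0.018 0.675 0 0 0 0; 0.006 -0.018 0.675 0 0 0 0", newtons=50)

```text
time_s: 30.15
eef_pos: [628.8, -13.0, 6.4]
ee_rot: [-0.001, 0.038, 0.999, -0.003]
force: [-1.6, 0.4, 6.3]
grip_width: 0.128
```

Call:
drive_tool(series="0 0 -0.05 0 0 0 0; 0 0 -0.15 0 0 0 0; 0 0 -0.3 0 0 0 0; 0 0 -0.45 0 0 0 0; 0 0 -0.6 0 0 0 0; 0 0 -0.75 0 0 0 0; 0 0 -0.85 0 0 0 0; 0 0 -0.85 0 0 0 0; 0 0 -0.85 0 0 0 0")

```text
time_s: 31.05
eef_pos: [628.8, -12.3, 108.0]
ee_rot: [-0.001, 0.038, 0.999, -0.003]
force: [0.6, -0.2, -0.5]
grip_width: 0.125
```

```bash
python3 - <<'E'
from h import *
go(515.6,-302.5,105,-.08)
p=eyes.capture('wrist');save(p,'w12')
h=cv2.cvtColor(p['frame'],cv2.COLOR_RGB2HSV);m=cv2.inRange(h,(5,150,60),(18,255,255));m[:,:262]=0;m[:,298:]=0
ys,xs=np.nonzero(m);t=telemetry.sense()['eef_pos'];print(ys.min(),ys.max(),xs.mean())
for v in(ys.min(),ys.max()+1):print(v,(at(p,279.5,v,t[2]+10.5)-t).round(1))
# plug end: column brightness profile along u=279
g=p['frame'][:,277:283].mean(axis=(1,2)).round().astype(int);print(list(g[60:200:2]))
E
```

```text
go [ 0.756 -2.483  0.043] [-0.014 -0.003  0.007] at [628.8 -12.3 108. ] yaw -0.076 t 31.1 F [ 0.6 -0.2 -0.5] g 0.125
235 340 279.4832605531295
235 [-26.2   1.8  10.5]
341 [24.6 -2.1 10.5]
[np.int64(101), np.int64(102), np.int64(101), np.int64(101), np.int64(100), np.int64(98), np.int64(98), np.int64(99), np.int64(100), np.int64(101), np.int64(102), np.int64(103), np.int64(102), np.int64(101), np.int64(100), np.int64(102), np.int64(104), np.int64(105), np.int64(106), np.int64(106), np.int64(104), np.int64(102), np.int64(103), np.int64(105), np.int64(108), np.int64(109), np.int64(107), np.int64(104), np.int64(101), np.int64(101), np.int64(103), np.int64(104), np.int64(105), np.int64(109), np.int64(116), np.int64(111), np.int64(102), np.int64(101), np.int64(101), np.int64(102), np.int64(98), np.int64(71), np.int64(82), np.int64(110), np.int64(112), np.int64(113), np.int64(120), np.int64(126), np.int64(129), np.int64(131), np.int64(107), np.int64(51), np.int64(74), np.int64(92), np.int64(93), np.int64(93), np.int64(94), np.int64(92), np.int64(90), np.int64(89), np.int64(88), np.int64(89), np.int64(90), np.int64(91), np.int64(92), np.int64(92), np.int64(90), np.int64(89), np.int64(88), np.int64(88)]
```

Call:
drive_tool(series="0.03 -0.1 0 0 0 0 0; 0.09 -0.28 0 0 0 0 0; 0.15 -0.5 0 0 0 0 0; 0.21 -0.7 0 0 0 0 0; 0.27 -0.9 0 0 0 0 0; 0.27 -0.9 0 0 0 0 0")

```text
time_s: 31.7
eef_pos: [586.6, -120.6, 107.7]
ee_rot: [-0.002, 0.04, 0.999, -0.003]
force: [-0.2, 0.8, -1.3]
grip_width: 0.125
```

Call:
drive_tool(series="0.06 -0.2 0 0 0 0 0; 0.12 -0.4 0 0 0 0 0; 0.18 -0.6 0 0 0 0 0; 0.24 -0.78 0 0 0 0 0; 0.27 -0.9 0 0 0 0 0; 0.27 -0.9 0 0 0 0 0")

```text
time_s: 32.3
eef_pos: [545.1, -227.0, 108.2]
ee_rot: [-0.002, 0.041, 0.999, -0.003]
force: [0.5, 0.1, -1.1]
grip_width: 0.123
```

```bash
python3 - <<'E'
from h import *
go(516.1,-302.5,90,-.08)
E
```

```text
go [ 0.189 -0.646  0.157] [-0.014 -0.009 -0.004] at [ 545.1 -227.   108.2] yaw -0.082 t 32.3 F [ 0.5  0.1 -1.1] g 0.123
```

Call:
drive_tool(series="0.04 -0.15 0 0 0 0 0; 0.1 -0.35 0 0 0 0 0; 0.15 -0.52 0.05 0 0 0 0; 0.189 -0.646 0.1 0 0 0 0; 0.189 -0.646 0.157 0 0 0 0; 0.189 -0.646 0.157 0 0 0 0; 0.189 -0.646 0.157 0 0 0 0")

```text
time_s: 33.0
eef_pos: [516.5, -301.4, 89.8]
ee_rot: [-0.003, 0.04, 0.999, -0.003]
force: [0.6, -0.8, 0.5]
grip_width: 0.126
```

```bash
python3 - <<'E'
from ov import *
go(516.1,-302.5,21,-.08)
overlay(eyes.capture('wrist'),(518.7,-264.6,-.081),'w13',(200,30,500,350),2)
E
```

```text
go [-0.    -0.006  0.573] [-0.013 -0.01  -0.002] at [ 516.5 -301.4   89.8] yaw -0.081 t 33.0 F [ 0.6 -0.8  0.5] g 0.126
```

View pics/w13.png

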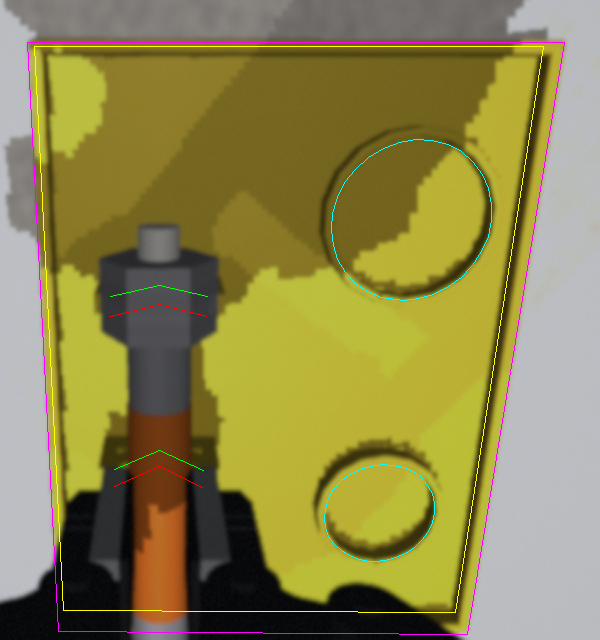

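The overlay fits the yellow tray within about 1 mm. The column at zoomed column 160 is over the V centre, so I lower it.

Call:
drive_tool(series="0.004 -0.004 0.1 0 0 0 0; 0.004 -0.004 0.22 0 0 0 0; 0.004 -0.004 0.34 0 0 0 0; 0.004 -0.004 0.44 0 0 0 0; 0.004 -0.004 0.5 0 0 0 0; 0.004 -0.004 0.54 0 0 0 0; 0.004 -0.004 0.56 0 0 0 0; 0.004 -0.004 0.573 0 0 0 0; 0.004 -0.004 0.573 0 0 0 0; 0.004 -0.004 0.573 0 0 0 0")

```text
time_s: 34.05
eef_pos: [515.9, -302.6, 21.7]
ee_rot: [-0.002, 0.04, 0.999, -0.003]
force: [-0.7, 0.6, -1.7]
grip_width: 0.123
```

Call:
drive_tool(series="0 0 0.008 0 0 0 0; 0 0 0.015 0 0 0 0; 0 0 0.015 0 0 0 0; 0 0 0.015 0 0 0 0")

```text
time_s: 34.45
eef_pos: [516.0, -302.7, 20.3]
ee_rot: [-0.002, 0.04, 0.999, -0.004]
force: [-0.7, 0.0, 1.6]
grip_width: 0.13
```

Call:
drive_tool(series="0 0 0.006 0 0 0 0; 0 0 0.01 0 0 0 0; 0 0 0.01 0 0 0 0; 0 0 0.01 0 0 0 0")

```text
time_s: 34.85
eef_pos: [516.2, -302.7, 20.0]
ee_rot: [-0.002, 0.04, 0.999, -0.004]
force: [-2.9, 2.6, 9.4]
grip_width: 0.126
```

Call:
drive_tool(series="0 0 0 0 0 0 0.25; 0 0 0 0 0 0 0.35; 0 0 0 0 0 0 0.5; 0 0 0 0 0 0 0.5; 0 0 0 0 0 0 0.5; 0 0 -0.1 0 0 0 0.5; 0 0 -0.3 0 0 0 0.5; 0 0 -0.6 0 0 0 0.5; 0 0 -0.95 0 0 0 0.5; 0 0 -1 0 0 0 0.6; 0 0 -1 0 0 0 0.6")

```text
time_s: 35.95
eef_pos: [517.1, -302.2, 141.9]
ee_rot: [-0.001, 0.04, 0.999, -0.005]
force: [-0.2, 0.8, -0.2]
grip_width: 0.604
```

```bash
python3 - <<'E'
from ov import *
p=eyes.capture('wrist');h=cv2.cvtColor(p['frame'],cv2.COLOR_RGB2HSV);m=cv2.inRange(h,(4,150,40),(19,255,255));m[:,:255]=0;m[:,300:]=0
ys,xs=np.nonzero(m);c,s=np.cos(-.081),np.sin(-.081);print(ys.min(),ys.max())
for v in(ys.min(),ys.max()+1):
    d=at(p,xs.mean(),v,29.5)-np.array([518.7,-264.6,0]);print('sleeve end in tray',(c*d[0]+s*d[1]).round(1),(-s*d[0]+c*d[1]).round(1))
overlay(p,(518.7,-264.6,-.081),'w14',(200,30,500,350),2)
go(447.5,97,130,-.08)
E
```

```text
166 230
sleeve end in tray -25.9 -37.5
sleeve end in tray 24.3 -37.4
go [0.839 3.266 0.061] [-0.016 -0.007 -0.001] at [ 516.5 -301.7  140.1] yaw -0.08 t 36.0 F [ 0.4  0.4 -0.6] g 0.605
```

View pics/w14.png

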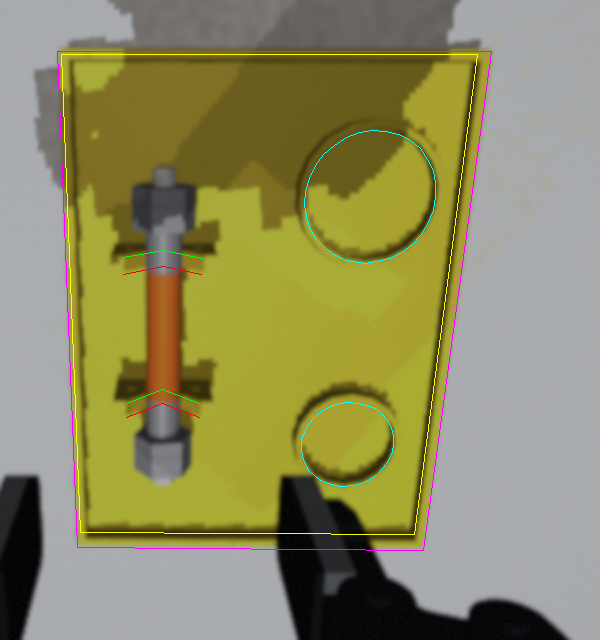

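The short column sits in both cradles, its sleeve centred within 1 mm of the tray's middle. Next is the green bottle.

Call:
drive_tool(series="0.08 0.3 0 0 0 0 0.7; 0.16 0.6 0 0 0 0 0.7; 0.24 0.95 0 0 0 0 0.7; 0.24 0.95 0 0 0 0 0.7")

```text
time_s: 36.4
eef_pos: [495.5, -181.3, 137.8]
ee_rot: [-0.004, 0.038, 0.999, -0.002]
force: [0.6, -0.4, -0.1]
grip_width: 0.7
```

Call:
drive_tool(series="0.08 0.3 0 0 0 0 0.7; 0.16 0.6 0 0 0 0 0.7; 0.24 0.95 0 0 0 0 0.7; 0.24 0.95 0 0 0 0 0.7")

```text
time_s: 36.8
eef_pos: [474.1, -61.9, 136.3]
ee_rot: [-0.005, 0.037, 0.999, -0.001]
force: [-0.0, -0.1, 0.7]
grip_width: 0.7
```

Call:
drive_tool(series="0.08 0.25 0 0 0 0 0.7; 0.15 0.5 0 0 0 0 0.7; 0.2 0.65 0 0 0 0 0.7; 0.2 0.65 0 0 0 0 0.7; 0.2 0.65 0 0 0 0 0.7; 0.2 0.65 0 0 0 0 0.7")

```text
time_s: 37.4
eef_pos: [456.1, 16.6, 135.9]
ee_rot: [-0.006, 0.037, 0.999, -0.001]
force: [0.1, 0.2, -0.2]
grip_width: 0.702
```

```bash
cat > g.py <<'E'
from h import *
p=eyes.capture('wrist')
h=cv2.cvtColor(p['frame'],cv2.COLOR_RGB2HSV);m=cv2.inRange(h,(45,100,30),(85,255,255))
n,l,s,c=cv2.connectedComponentsWithStats(m);i=1+np.argmax(s[1:,4]);b=s[i];print(b,c[i],at(p,*c[i],64),proj(p,(447.5,97,66)))
E
python3 - <<'E'
from g import *
go(447.5,97,100,-.08)
E
```

```text
[ 385  178   44   41 1292] [407.1880805  197.94040248] [445.06310135  95.95653552  64.        ] (np.float64(409.82276168630426), np.float64(202.55134952206433))
go [0.118 0.663 0.299] [-0.007 -0.022  0.011] at [456.1  16.7 135.9] yaw -0.075 t 37.5 F [-0.1 -0.8  0.3] g 0.699
```

Call:
drive_tool(series="0.05 0.25 0 0 0 0 0.7; 0.09 0.5 0.1 0 -0.02 0 0.7; 0.13 0.655 0.2 0 -0.02 0 0.7; 0.13 0.655 0.3 0 -0.02 0 0.7; 0.13 0.655 0.3 0 -0.02 0 0.7; 0.13 0.655 0.3 0 -0.02 0 0.7")

```text
time_s: 38.05
eef_pos: [446.3, 95.4, 100.0]
ee_rot: [-0.001, 0.038, 0.999, -0.002]
force: [0.1, -0.2, 0.3]
grip_width: 0.701
```

```bash
python3 - <<'E'
from g import *
go(446,96.2,14,-.08)
E
```

```text
[ 260  219   45   48 1703] [281.73165003 242.95772167] [444.42949481  96.3651419   64.        ] (np.float64(283.3394499850612), np.float64(249.65917632772945))
go [0.005 0.009 0.719] [-0.007 -0.     0.009] at [446.5  95.4 100.3] yaw -0.076 t 38.1 F [-0.1 -0.4  0.9] g 0.704
```

Call:
drive_tool(series="0.01 0.009 0.2 0 0 0 0.7; 0.01 0.009 0.4 0 0 0 0.7; 0.01 0.009 0.6 0 0 0 0.7; 0.01 0.009 0.719 0 0 0 0.7; 0.01 0.009 0.719 0 0 0 0.7; 0.01 0.009 0.719 0 0 0 0.2; 0.01 0.009 0.719 0 0 0 0.2; 0.01 0.009 0.719 0 0 0 0.2; 0.01 0.009 0.719 0 0 0 0.2; 0.01 0.009 0.719 0 0 0 0.2; 0.01 0.009 0.719 0 0 0 0.2; 0.01 0.009 0.719 0 0 0 0.2", newtons=30)

```text
time_s: 39.3
eef_pos: [446.3, 96.1, 15.3]
ee_rot: [0.001, 0.038, 0.999, -0.002]
force: [-0.8, -1.3, 6.4]
grip_width: 0.365
```

Call:
drive_tool(series="0 0 -0.05 0 0 0 0.2; 0 0 -0.15 0 0 0 0.2; 0 0 -0.3 0 0 0 0.2; 0 0 -0.45 0 0 0 0.2; 0 0 -0.6 0 0 0 0.2; 0 0 -0.75 0 0 0 0.2; 0 0 -0.75 0 0 0 0.2; 0 0 -0.75 0 0 0 0.2")

```text
time_s: 40.1
eef_pos: [446.0, 96.5, 105.4]
ee_rot: [0.001, 0.038, 0.999, -0.002]
force: [0.2, 0.7, 0.4]
grip_width: 0.366
```

```bash
python3 - <<'E'
from h import *
go(472,-222.5,105,-.08)
E
```

```text
go [-0.417 -2.634  0.014] [-0.007  0.006  0.009] at [446.   96.5 105.4] yaw -0.076 t 40.1 F [0.2 0.7 0.4] g 0.366
```

Call:
drive_tool(series="-0.02 -0.1 0 0 0 0 0.2; -0.05 -0.3 0 0 0 0 0.2; -0.1 -0.6 0 0 0 0 0.2; -0.15 -0.9 0 0 0 0 0.2; -0.15 -0.95 0 0 0 0 0.2")

```text
time_s: 40.6
eef_pos: [455.3, -22.0, 105.2]
ee_rot: [0.001, 0.039, 0.999, -0.002]
force: [0.1, 0.3, -0.4]
grip_width: 0.366
```

Call:
drive_tool(series="-0.04 -0.25 0 0 0 0 0.2; -0.08 -0.5 0 0 0 0 0.2; -0.12 -0.75 0 0 0 0 0.2; -0.15 -0.9 0 0 0 0 0.2; -0.15 -0.9 0 0 0 0 0.2")

```text
time_s: 41.1
eef_pos: [464.5, -132.9, 105.0]
ee_rot: [0.001, 0.041, 0.999, -0.002]
force: [-0.2, -0.1, 0.1]
grip_width: 0.362
```

```bash
python3 - <<'E'
from h import *
go(472,-222.5,60,-.08)
E
```

```text
go [-0.123 -0.738  0.378] [-0.007  0.003 -0.003] at [ 464.5 -132.9  105. ] yaw -0.081 t 41.1 F [-0.2 -0.1  0.1] g 0.362
```

Call:
drive_tool(series="-0.03 -0.2 0 0 0 0 0.2; -0.07 -0.45 0 0 0 0 0.2; -0.12 -0.65 0 0 0 0 0.2; -0.12 -0.738 0.1 0 0 0 0.2; -0.12 -0.738 0.2 0 0 0 0.2; -0.12 -0.738 0.3 0 0 0 0.2; -0.12 -0.738 0.375 0 0 0 0.2; -0.12 -0.738 0.375 0 0 0 0.2; -0.12 -0.738 0.375 0 0 0 0.2")

```text
time_s: 42.0
eef_pos: [471.8, -222.0, 60.3]
ee_rot: [0.001, 0.04, 0.999, -0.002]
force: [0.8, 0.5, -0.3]
grip_width: 0.366
```

```bash
python3 - <<'E'
from h import *
go(471.5,-222.5,20.5,-.08)
E
```

```text
go [ 0.003 -0.003  0.332] [-0.007  0.002 -0.002] at [ 471.8 -222.    60.3] yaw -0.081 t 42.0 F [ 0.8  0.5 -0.3] g 0.366
```

Call:
drive_tool(series="0 0 0.08 0 0 0 0.2; 0 0 0.16 0 0 0 0.2; 0 0 0.24 0 0 0 0.2; 0 0 0.3 0 0 0 0.2; 0 0 0.33 0 0 0 0.2; 0 0 0.335 0 0 0 0.2; 0 0 0.335 0 0 0 0.2")

```text
time_s: 42.7
eef_pos: [471.9, -222.2, 20.2]
ee_rot: [0.001, 0.04, 0.999, -0.002]
force: [0.3, -1.0, -0.0]
grip_width: 0.362
```

Call:
drive_tool(series="0 0 0.01 0 0 0 0.2; 0 0 0.015 0 0 0 0.2; 0 0 0.015 0 0 0 0.2")

```text
time_s: 43.0
eef_pos: [472.2, -222.4, 19.2]
ee_rot: [0.001, 0.04, 0.999, -0.002]
force: [-2.8, 0.9, 6.6]
grip_width: 0.366
```

Call:
drive_tool(series="0 0 0 0 0 0 0.45; 0 0 0 0 0 0 0.55; 0 0 0 0 0 0 0.7; 0 0 0 0 0 0 0.7; 0 0 0 0 0 0 0.7; 0 0 -0.15 0 0 0 0.7; 0 0 -0.4 0 0 0 0.7; 0 0 -0.75 0 0 0 0.7; 0 0 -1 0 0 0 0.7; 0 0 -1 0 0 0 0.7; 0 0 -1 0 0 0 0.7")

```text
time_s: 44.1
eef_pos: [471.9, -221.8, 139.2]
ee_rot: [0.001, 0.04, 0.999, -0.002]
force: [0.1, -0.3, -0.2]
grip_width: 0.701
```

Call:
drive_tool(series="0.3 0.3 -0.3 0 0 0 0.7; 0.6 0.6 -0.5 0 0 0 0.7; 0.9 0.95 -0.5 0 0 0 0.7; 0.9 0.95 -0.5 0 0 0 0.7; 0.9 0.95 -0.5 0 0 0 0.7")

```text
time_s: 44.6
eef_pos: [371.8, -97.3, 197.7]
ee_rot: [0.0, 0.039, 0.999, -0.002]
force: [0.3, -0.8, -0.4]
grip_width: 0.701
```

```bash
python3 - <<'E'
from h import *
go(472,-222,60,-.08)
p=eyes.capture('scene')
a=p['frame'][100:400,90:510];cv2.imwrite('pics/s3.png',cv2.cvtColor(cv2.resize(a,None,fx=1.9,fy=1.9,interpolation=3),cv2.COLOR_RGB2BGR))
for n in['spare_bottle_mid','vial_rack','wrench','green_bottle_mid']:
    for r in nets.spot_in(n,p)[:1]: print(n,np.round(r['rect']),round(r['confidence'],2))
E
```

```text
go [-0.913 -0.966  1.152] [-0.007  0.002  0.002] at [371.8 -97.3 197.7] yaw -0.079 t 44.6 F [ 0.3 -0.8 -0.4] g 0.701
spare_bottle_mid [206. 227. 229. 265.] 0.74
vial_rack [328. 319. 419. 391.] 0.76
wrench [106. 236. 177. 302.] 0.95
green_bottle_mid [207. 129. 223. 161.] 0.97
```

View pics/s3.png

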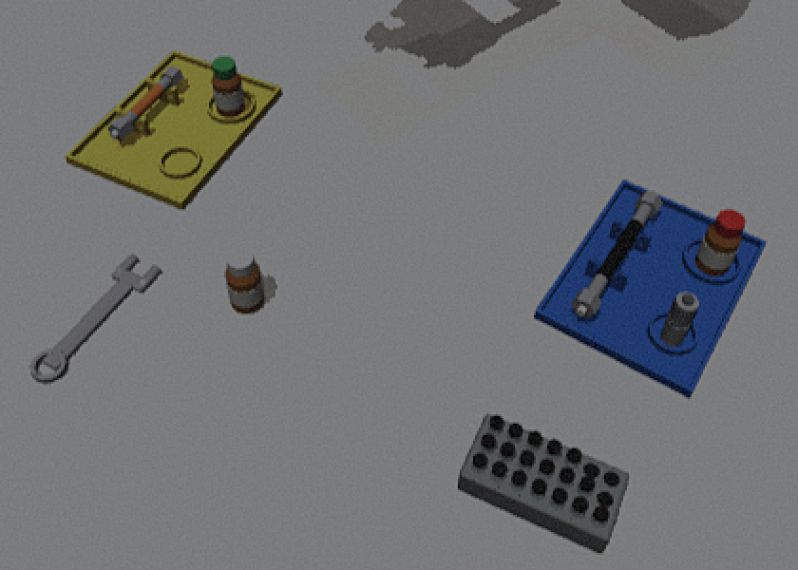

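Both kits are complete and upright. The columns lie in their cradles, the green bottle is at (228,87), the red at (722,243) and the guard at (680,318). The bystanders have not moved, and the arm is clear.

```bash
python3 -c "
from rig import ctrl
print(ctrl.finish_job())"
```

```text
the job is handed in; nothing more can be done
None
```

Both column-change kits are made up and the job was handed in at about 45 s of the 122 s allowed; the hand-in reports no verdict.

- **Blue tray:** It got the long black-sleeved column first, then the red-capped bottle in the large well and the guard holder in the small well. I gripped the guard by its upper half.
- **Yellow tray:** It got the short orange-sleeved column, then the green-capped bottle in the large well.
- **Placing:** Each piece was lowered to a light contact before the fingers opened. The wrist forces reported at the end of each move never passed about 17 N.

**Last checks:**
- The wrist camera showed both columns in their V cradles. The long one was within about 0.5 mm of the tray's middle along its length and the short one within about 1 mm. Across the tray they read 1.5 mm and 0.5 mm from nominal, which is within the 2 mm camera calibration.
- The last scene picture showed both bottles and the guard upright in their wells.
- The white-capped bottle, vial rack and wrench were in the same image positions as at the start, within a few pixels.
- The arm was clear of everything.

No check failed. One reading of the guard's position was off because the arm was still moving. I took it again from closer before gripping.

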